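Nudge the blank home in the drilling jig and throw the toggle clamp

TASK

In the drilling jig on the left half of the bench, a pine blank lies loose and the toggle clamp stands open. Nudge the blank gently with the fingertips, without picking it up, until it sits square and snug in the jig's corner against both the back fence and the left fence; only then push the red clamp lever over until the clamp foot bears on the blank, and take the hand away. Leave the two standing bolts and the tape measure beside the jig undisturbed.

Things in the scene. Friction and masses are not known exactly. Their poses are not given: they have to be found in the camera images.
- jig: Plywood drilling jig, fixed to the bench's left half (the similar jig far right by the glue bottle is not meant). Origin on the bench under its base; x to its back, y to its left. Own frame, mm: base x -90 to 70, y -110 to 110, top z 18; back fence: front face x 39, top z 52; left fence: inner face y 85, from x -60 to 39, top z 45. The front and right side are open
- jig_seat (a point): Where the centre of the blank lies when it is home against both fences: 6 mm before, 45 mm left of the jig's origin, 27.5 mm up. Axes as the jig's
- blank: The pine blank itself (its pose is given at blank_center); origin at the centre of its underside, axes as there
- blank_center (a point): Centre of the loose pine blank, 90 (its x) x 80 (y) x 19 mm (z), about 80 g, flat on the jig's base, two crossed pencil lines on top. Its axes are within 0.15 rad of the jig's at the start, parallel to them when home. Friction about 0.6
- jig_lever (a joint): Angle q of the toggle clamp's lever, rad: 1.25 to 1.45 at the start (open: clamp arm upright, red grip lying backwards over the back fence), about 0.015 with the foot on the 19 mm blank (red grip upright). Grip and arm are one rigid piece on the hinge; stiff by friction (0.25 N m, no spring): it stays where it is left
- jig_hinge (a point): Hinge of the lever: 55 mm behind, 20 mm left of the jig's origin, 76 mm up; axis along the jig's y, so the lever swings in the plane jig y = 20 mm. A lever point that lies (a, c) from the hinge along the jig's x and z when shut lies at (a cos q + c sin q, c cos q - a sin q) at angle q
- lever_knob (a point): On the axis of the red grip, 5 mm below its top end. From the hinge when shut: a = -45, c = 74 mm. The grip is a rod 20 mm thick from c = 5 to c = 79 mm
- spindle_top (a point): Top end of the steel clamp spindle (7 mm bolt) at the free end of the 12 mm wide clamp arm. From the hinge when shut: a = -87, c = 18 mm; the foot, a 17 mm disc, is at its other end, c = -40 mm. With the clamp open the spindle lies level about 165 mm above the bench, top end towards the jig's back
- hex_bolt_a: Steel hex bolt standing on its head on the bench to the right of the jig, 20x17x46 mm. Origin at the centre of its underside. Leave alone
- hex_bolt_b: A second such bolt, to the right of the jig and farther back. Leave alone
- tape: Yellow tape measure, 36x79x62 mm, standing to the left of the jig. Origin at the centre of its underside. Leave alone
Things that resemble listed ones, but are neither listed nor needed, are in the scene too. Several things have the shape of the blank; the one meant has the colours described above.

How it is judged:
By the outcome, as a careful person would: the job done as asked, in the order asked, and still so for the second after the job is handed in, with the robot touching nothing.
It also fails if it takes over 67 s, if anything falls off the work surface, if the arm or the gripper's body presses on something with over 40 N, if the wrist force passes 120 N, or if a joint passes its speed limit or range.

ROBOT

A 7-joint arm with a two-finger parallel gripper is mounted at the origin on a cart in front of the work surface, level with it; the furniture and walls round the work are solid. World frame = base frame: x ahead of the robot, y to its left, z up, the work surface at z = 0. Lengths are in m, angles in degrees, forces in N, time in s.
With the tool pointing down it reaches from about 0.4 to 0.925 m from the base axis. Payload 4.1 kg.
Tool frame: the origin (TCP) lies midway between the tips of the shut fingers; the grasp point (between the pads) lies 19 mm behind it; z points along the fingers, y is the line along which they close (so a half turn about z gives the same grasp; the last joint's range is limited). The gripper opens to 85 mm and grips with 20 to 120 N. Pads are 22 mm wide; open, the fingers measure 114 mm over their backs; the gripper's body (76 mm by 85 mm) begins 54 mm behind the grasp point. The pads swing forward as they close: fully open they stand 13 mm farther back than shut.
Start: joints at [-71.219, 22.827, 2.584, 88.041, -1.071, 69.15, -2.905], TCP at [0.269, 0.592, 0.231] pointing down, gripper open.
Joint ranges: [-161.44, 161.44], [-28.35, 127.94], [-78.24, 83.42], [0, 140.83], [-78.03, 258.03], [13.02, 114.36], [-168.23, 168.23]. Speed limits (degrees/s): [147.25, 147.25, 180, 180, 180, 180, 180].

INTERFACE

Orientations are given as a 3x3 rotation matrix whose columns are the frame's x, y, z axes.
In Python, from workcell import sensors, vision, arm gives the robot as it stands.
- The arm moves only by the shell command python3 -m jog 'ROWS' [FORCE]. ROWS is JSON, a list that holds one entry, the list of rows, each a list of 7 numbers: the closure, from -1 (fully open) to 1 (shut), so that 0 is half open, then the shift along the tool's x, y, z scaled (see below), then the turn, a rotation vector about the tool's x, y, z scaled (see below). A call has 1 to 5 rows; each row shifts and turns the commanded pose from where the row before left it, along the tool's axes as they then stand; what a row does not reach is not made up. The controller multiplies each number of a shift by 0.02 m and each number of a turn by 0.1 rad. A row lasts 1/8 s, in which the tool goes at most 62.5 mm and 10.7 degrees, less where a joint would pass 70% of its speed; a pose out of reach is approached as far as the arm can. A call with a number of a shift or a turn outside -1 to 1 is refused whole. A call with a gripper value outside its range is refused whole. The fingers move at their own pace and stop on an object; FORCE is the grip in N (left out, the last holds). Time passes only in rows, so rows that do not move let the fingers close. It gives the time, the measured TCP pose, the force, the opening and the grip force at its end, in the units of the state.
- sensors.state(): the state, without advancing time (a new reading comes with each control period).
- vision.get_image(name): name is "side" or "top" or "wrist"; returns a dict with "img" (400x640x3 uint8, red, green, blue), "K" (3x3 intrinsics, pixels), "D" ([k1, k2, p1, p2, k3] as OpenCV has them; the pictures are not rectified), "rvec" (rotation vector, rad) and "tvec" (3), from world to camera coordinates, as OpenCV has them; the wrist camera has in their place "T_tool_cam" (4x4, takes a point from camera to tool coordinates, whose origin is the TCP and whose axes are the flange's). Camera axes: x right, y down, z forward; pixel columns grow to the right and rows downward; lengths in m; the calibration is good to about 2 mm. A picture is of the moment at which its call begins: read the wrist's pose just before it. There is no depth.
- arm.job_done(): hands the job in; it is judged then, once.
The state is a dict: "time": time; "joint_pos": joint angles; "qd": joint speeds; "joint_efforts": joint torques, N m; "ee_pos": TCP position; "eef_rot": TCP orientation; "wrist_force": force on the tool from outside, world axes, zero at the start; "ft_torque": the same for the moment, N m; "finger_gap": finger opening in m; "finger_force": force on a finger pad.
Only numpy, scipy, OpenCV 4.12 (cv2) and the standard library are available. Lean on these libraries where they do the work, as an engineer would, in place of code of your own. Each camera call takes 0.05 s, during which the arm holds its last target. There are 200 camera calls.

## Working session

There is one attempt and no reset: what is moved stays moved. The work goes in short steps, Python scripts to look and compute and a shell command to move; the robot and the scene stay as the last step left them, time stands still between calls to the robot, and variables do not carry over. Pictures are saved under pics/ and viewed, at most 10 in all, crops included, and the job is handed in when it is done.

```bash
ls; mkdir -p pics; python3 - <<'E'
from workcell import sensors, vision, arm
import cv2, numpy as np
s=sensors.state()
print({k:np.round(s[k],4).tolist() for k in s})
for n in ["top","side"]:
    d=vision.get_image(n); np.savez(f"pics/{n}0.npz",**d)
    cv2.imwrite(f"pics/{n}0.png",d["img"][:,:,::-1]); 
    R,_=cv2.Rodrigues(np.array(d["rvec"])); print(n,-R.T@np.array(d["tvec"]).ravel(),R.tolist(),d["K"])
E
```

```text
pics
{'time': 0.0, 'joint_pos': [-71.2187, 22.8717, 2.5786, 88.1146, -1.0699, 69.1483, -2.9043], 'qd': [0.0813, -0.0564, 0.0425, 0.0081, 0.0358, 0.0183, -0.0676], 'joint_efforts': [0.0, -47.5122, 1.365, -25.4221, 0.0117, 0.0094, -0.0], 'ee_pos': [0.2688, 0.5911, 0.2303], 'eef_rot': [[-0.9104, 0.4138, -0.0007], [0.4138, 0.9104, -0.0018], [-0.0001, -0.0019, -1.0]], 'wrist_force': [0.3075, 0.6419, 0.8109], 'ft_torque': [0.0443, -0.024, -0.006], 'finger_force': 0.0, 'finger_gap': 0.0854}
top [0.34737151 0.17618844 0.95027715] [[0.008357968470322663, -0.9999642036181701, -0.0013175148304214734], [-0.9729558825971553, -0.0078280555222352, -0.2308583376582526], [0.2308397601858052, 0.003211390511926343, -0.9729864809381166]] [[392.92692516   0.         313.90859672]
 [  0.         392.92692516 196.07351312]
 [  0.           0.           1.        ]]
side [ 0.19751332 -0.37814007  0.65551318] [[0.8460740294598916, -0.5325459572129433, 0.023527433554276944], [-0.31827966062315965, -0.5400821534952313, -0.7791080317321593], [0.427617579511305, 0.6516947682252046, -0.6264480303750578]] [[478.65595067   0.         312.24975704]
 [  0.         478.65595067 190.30444967]
 [  0.           0.           1.        ]]
```

View pics/top0.png

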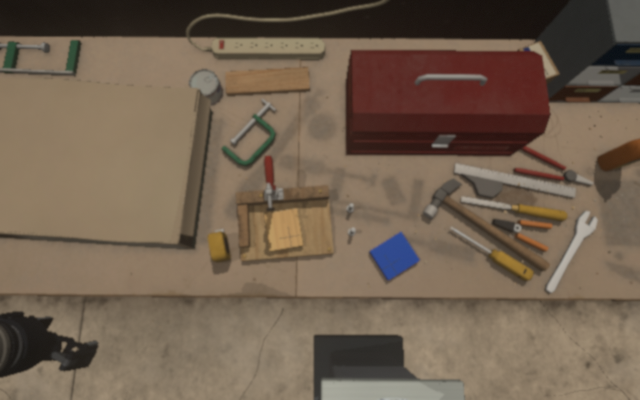

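View pics/side0.png

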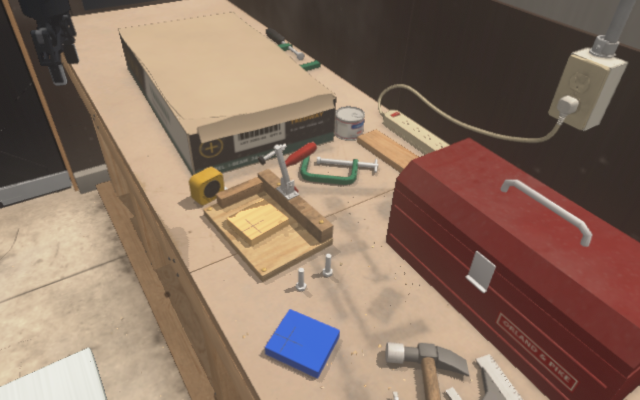

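The top view shows the jig at about (285,228), with the pine blank at (285,230). The red grip is at (269,168), the tape at (219,247) and the bolts at (349,208) and (352,233). Candidates for the blank are the pale pine block with crossed lines in the jig (top 285,230; side 258,222), the blue square (top 395,256; side 303,342) and the plank (top 268,80). Only the first is pine with pencil lines and lies in the jig. I'll confirm it in an enlarged crop.

```bash
cat > h.py <<'E'
import numpy as np, cv2
def cam(d):
    R,_=cv2.Rodrigues(np.array(d["rvec"],float)); return R,np.array(d["tvec"],float).ravel()
def ray(d,uv):
    R,t=cam(d); p=cv2.undistortPoints(np.array(uv,float).reshape(-1,1,2),np.array(d["K"]),np.array(d["D"])).reshape(-1,2)
    return -R.T@t, np.c_[p,np.ones(len(p))]@R
def onz(d,uv,z):
    c,r=ray(d,uv); z=np.broadcast_to(z,len(r)); return c+r*((z-c[2])/r[:,2])[:,None]
def proj(d,P):
    return cv2.projectPoints(np.array(P,float).reshape(-1,1,3),np.array(d["rvec"],float),np.array(d["tvec"],float),np.array(d["K"]),np.array(d["D"]))[0].reshape(-1,2)
def tri(d1,u1,d2,u2):
    c1,r1=ray(d1,u1);c2,r2=ray(d2,u2);r1=r1[0];r2=r2[0]
    s=np.linalg.lstsq(np.c_[r1,-r2],c2-c1,rcond=None)[0]
    a,b=c1+s[0]*r1,c2+s[1]*r2; return (a+b)/2,np.linalg.norm(a-b)
E
python3 - <<'E'
import cv2
a=cv2.imread("pics/top0.png")[150:275,200:365]; b=cv2.imread("pics/side0.png")[130:285,180:345]
cv2.imwrite("pics/c1.png",cv2.resize(a,None,fx=4.8,fy=4.8,interpolation=cv2.INTER_CUBIC)[:600,:800])
cv2.imwrite("pics/c2.png",cv2.resize(b,None,fx=3.8,fy=3.8,interpolation=cv2.INTER_CUBIC))
E
```

```text
(no output)
```

View pics/c1.png

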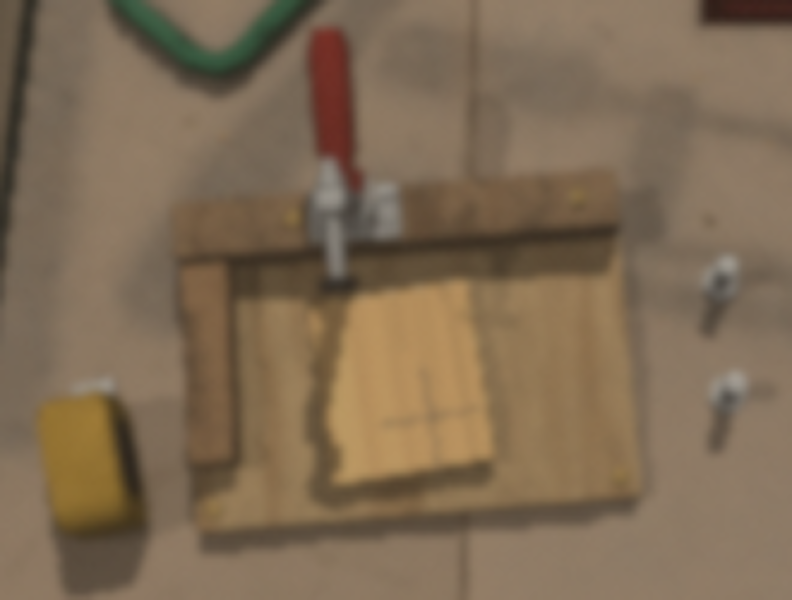

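View pics/c2.png

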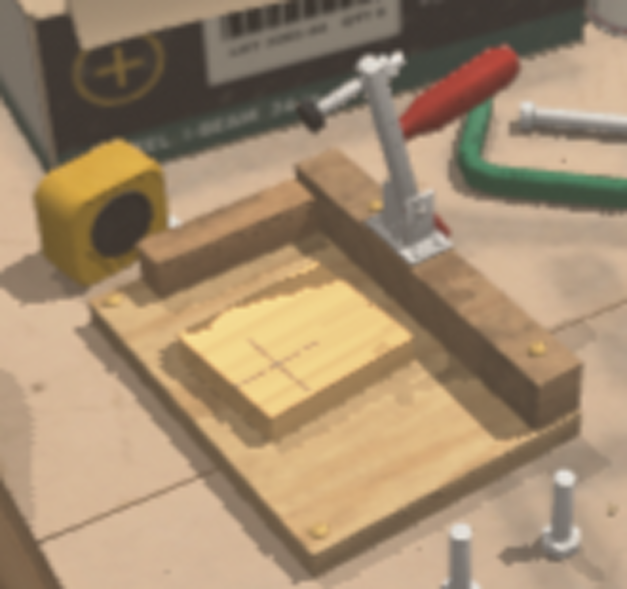

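The crops confirm the pine blank with its pencil cross, top crop corners about (345,292), (468,281), (492,461), (333,487). It is in the jig in front of the back fence. The base's front corners are at (203,530) and (637,497), the tape is at the left and the bolts at the right.

```bash
python3 - <<'E'
from h import *
t=np.load("pics/top0.npz"); s=np.load("pics/side0.npz")
T=lambda p:(np.array(p,float)+.5)/4.8-.5+[200,150]
S=lambda p:(np.array(p,float)+.5)/3.8-.5+[180,130]
ref=[("base FL",(203,530),.018,(-90,110)),("base FR",(637,497),.018,(-90,-110)),("back L",(178,258),.052,(39,110)),("back R",(616,230),.052,(39,-110)),("lf front",(237,462),.045,(-60,85))]
W=np.array([onz(t,[T(p)],z)[0][:2] for _,p,z,_ in ref]); J=np.array([r[3] for r in ref])/1e3
refS=[("base FL",(92,308),.018,(-90,110)),("base FR",(315,560),.018,(-90,-110)),("back R",(540,398),.052,(39,-110)),("back L",(297,172),.052,(39,110))]
W2=np.array([onz(s,[S(p)],z)[0][:2] for _,p,z,_ in refS]);J2=np.array([r[3] for r in refS])/1e3
def fit(J,W):
    Jc,Wc=J-J.mean(0),W-W.mean(0); th=np.arctan2((Jc[:,0]*Wc[:,1]-Jc[:,1]*Wc[:,0]).sum(),(Jc*Wc).sum())
    R=np.array([[np.cos(th),-np.sin(th)],[np.sin(th),np.cos(th)]]); o=W.mean(0)-R@J.mean(0)
    return th,R,o,((J@R.T+o)-W)*1e3
for a,b in((J,W),(J2,W2),(np.r_[J,J2],np.r_[W,W2])):
    th,R,o,res=fit(a,b); print(np.degrees(th),o,"\n",res.round(1))
np.savez("jig.npz",th=th,R=R,o=o)
toJ=lambda w:((np.array(w)[:,:2]-o)@R*1e3).round(1)
B=[(345,292),(468,281),(492,461),(333,487)]
b=onz(t,[T(p) for p in B],.037); print("blank top",toJ(b).tolist(),[np.linalg.norm(b[i]-b[i-1]).round(3) for i in range(4)])
B2=[(180,340),(275,415),(412,335),(343,280)]
b=onz(s,[S(p) for p in B2],.037); print("blank side",toJ(b).tolist(),[np.linalg.norm(b[i]-b[i-1]).round(3) for i in range(4)])
for n,p,q in(("knob",(327,35),(510,62)),("spin top",(328,165),(398,62)),("foot",(337,285),(308,112)),("boltA",(730,385),(460,532)),("boltB",(722,275),(564,480))):
    P,e=tri(t,[T(p)],s,[S(q)]);print(n,P.round(4),e.round(4),toJ([P]))
print("tape",toJ(onz(t,[T((60,405)),T((120,395)),T((130,530)),T((60,535))],.062)).tolist())
E
```

```text
4.814861342227927 [0.51081651 0.2488346 ] 
 [[-0.9  3.8]
 [-0.3 -3.1]
 [-1.1  2. ]
 [ 1.7 -3.7]
 [ 0.6  1. ]]
4.759985146822045 [0.50989726 0.23984274] 
 [[-0.1  1.8]
 [-2.  -3.7]
 [ 1.3 -0. ]
 [ 0.8  1.9]]
4.704611973531574 [0.51039362 0.24479128] 
 [[-1.1 -0.1]
 [-0.9 -6.9]
 [-1.3 -2.1]
 [ 1.  -7.8]
 [ 0.3 -2.9]
 [ 0.5  6.9]
 [-1.6  1.3]
 [ 1.7  4.9]
 [ 1.4  6.8]]
blank top [[20.7, 33.0], [21.7, -27.9], [-67.7, -33.8], [-74.6, 43.5]] [np.float64(0.096), np.float64(0.061), np.float64(0.09), np.float64(0.078)]
blank side [[-74.7, 35.2], [-63.9, -38.1], [22.0, -29.1], [17.0, 27.1]] [np.float64(0.092), np.float64(0.074), np.float64(0.086), np.float64(0.056)]
knob [0.6291 0.2803 0.1342] 0.0018 [[121.2  25.6]]
spin top [0.5603 0.2745 0.1606] 0.0009 [[52.1 25.5]]
foot [0.5086 0.27   0.152 ] 0.0001 [[ 0.3 25.2]]
boltA [0.4844 0.0899 0.0407] 0.0029 [[ -38.6 -152.2]]
boltB [0.5403 0.0925 0.0408] 0.0057 [[  17.3 -154.2]]
tape [[-29.0, 167.9], [-26.3, 139.5], [-90.1, 136.2], [-90.0, 168.8]]
```

```bash
cat >> h.py <<'E'
from scipy.spatial.transform import Rotation as Ro
def plan(pos_j,yaw=0,tilt=0,state=None):
    """target TCP in jig frame (mm); tool z tilted so body leans backwards along -push; yaw 0: tool y=jig y, x=-jig x"""
    from workcell import sensors
    s=state or sensors.state(); g=np.load("jig.npz"); th=float(g["th"])
    p=np.r_[g["R"]@(np.array(pos_j[:2])/1e3)+g["o"],pos_j[2]/1e3]
    Rj=Ro.from_euler("z",th).as_matrix()
    Rt=Rj@Ro.from_euler("z",yaw,degrees=True).as_matrix()@np.diag([-1,1,-1.])@Ro.from_euler("y",tilt,degrees=True).as_matrix()
    Rc=np.array(s["eef_rot"]); d=p-np.array(s["ee_pos"])
    print("turn rows",(Ro.from_matrix(Rc.T@Rt).as_rotvec()/.1).round(2),"| shift after turn",(Rt.T@d/.02).round(2),"| shift now",(Rc.T@d/.02).round(2),"| world",(d*1e3).round(1))
def where():
    from workcell import sensors
    s=sensors.state(); g=np.load("jig.npz"); th=float(g["th"]); p=np.array(s["ee_pos"])
    print("t",round(s["time"],2),"jig mm",((p[:2]-g["o"])@g["R"]*1e3).round(1),(p[2]*1e3).round(1),"F_jig",(Ro.from_euler("z",-th).as_matrix()@np.array(s["wrist_force"])).round(1),"gap",s["finger_gap"])
E
python3 - <<'E'
from h import *
g=np.load("jig.npz"); o=np.array([.5104,.2485]); th=np.radians(4.78); c,s=np.cos(th),np.sin(th)
np.savez("jig.npz",th=th,R=[[c,-s],[s,c]],o=o)
from workcell import vision
d=vision.get_image("wrist"); print(np.round(d["T_tool_cam"],3),d["K"],d["D"])
plan([-110,20,240])
E
```

```text
[[-0.    -0.948 -0.318  0.082]
 [ 1.    -0.    -0.    -0.   ]
 [ 0.    -0.318  0.948 -0.145]
 [ 0.     0.     0.     1.   ]] [[309.37000677   0.         327.05326932]
 [  0.         309.37000677 194.91470199]
 [  0.           0.           1.        ]] [-0.01151404  0.          0.          0.          0.        ]
turn rows [-0.02 -0.   -5.1 ] | shift after turn [ -5.11 -17.08  -0.47] | shift now [-12.8  -12.42  -0.45] | world [ 130.3 -332.     9.5]
```

```bash
python3 -m jog '[[[0,0,0,0,0,0,-1],[0,0,0,0,0,0,-1],[0,0,0,0,0,0,-1],[0,0,0,0,0,0,-1],[0,0,0,0,0,0,-1]]]' >/dev/null
python3 -m jog '[[[0,-0.3,-1,0,0,0,-0.1],[0,-0.3,-1,0,0,0,0],[0,-0.3,-1,0,0,0,0],[0,-0.3,-1,0,0,0,0],[0,-0.3,-1,0,0,0,0]]]'>/dev/null
python3 -m jog '[[[0,-0.3,-1,0,0,0,0],[0,-0.3,-1,0,0,0,0],[0,-0.3,-1,0,0,0,0],[0,-0.3,-1,0,0,0,0],[0,-0.3,-1,0,0,0,0]]]'>/dev/null
python3 -m jog '[[[0,-0.3,-1,0,0,0,0],[0,-0.3,-1,0,0,0,0],[0,-0.3,-1,-0.5,0,0,0],[0,-0.3,-1,0,0,0,0],[0,-0.3,-1,0,0,0,0]]]'>/dev/null
python3 -m jog '[[[0,-0.3,-1,0,0,0,0],[0,-0.3,-1,0,0,0,0],[0,0,0,0,0,0,0],[0,0,0,0,0,0,0],[0,0,0,0,0,0,0]]]'
python3 - <<'E'
from h import *
where(); plan([-110,20,240])
from workcell import vision,sensors
s=sensors.state(); d=vision.get_image("wrist")
Tw=np.eye(4);Tw[:3,:3]=s["eef_rot"];Tw[:3,3]=s["ee_pos"]
C=np.linalg.inv(Tw@np.array(d["T_tool_cam"]))
np.savez("pics/w1.npz",K=d["K"],D=d["D"],rvec=cv2.Rodrigues(C[:3,:3])[0].ravel(),tvec=C[:3,3],img=d["img"])
cv2.imwrite("pics/w1.png",cv2.resize(d["img"][:,:,::-1],None,fx=1.25,fy=1.25))
E
```

```text
time: 3.28
ee_pos: [0.3983, 0.2623, 0.2413]
eef_rot: [[-0.996, -0.085, -0.0], [-0.085, 0.996, 0.0], [0.0, 0.0, -1.0]]
wrist_force: [-1.1, -0.2, 0.2]
finger_gap: 0.043
finger_force: 0.0
t 3.27 jig mm [-110.5   23.1] 241.3 F_jig [-1.1 -0.1  0.2] gap 0.04301714175264472
turn rows [ 0.   -0.    0.02] | shift after turn [-0.03 -0.15  0.06] | shift now [-0.03 -0.15  0.06] | world [ 0.8 -3.  -1.3]
```

View pics/w1.png

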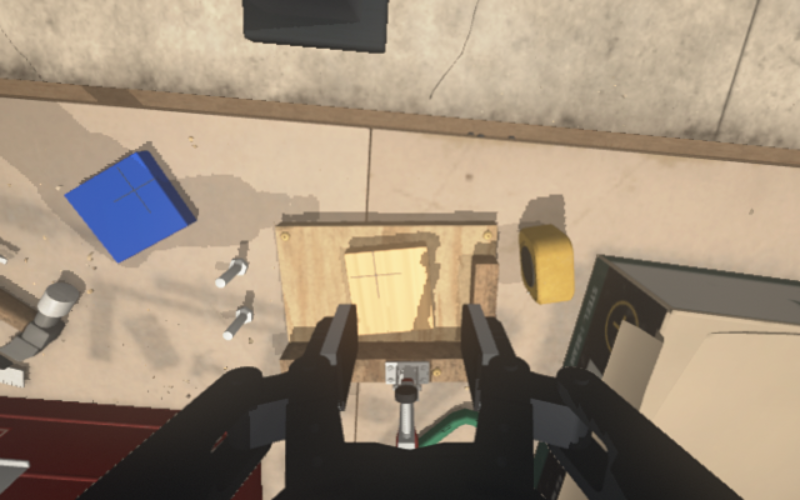

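The wrist view shows the jig from above with image up towards the robot. The blank is at about (390,290), the base's front corners at (277,226) and (497,224), the tape at (546,265) and the bolts at (235,270) and (240,320). I'll enlarge it for precise corners.

```bash
python3 - <<'E'
import numpy as np,cv2
a=np.load("pics/w1.npz")["img"][168:312,212:404,::-1]
cv2.imwrite("pics/c3.png",cv2.resize(a,None,fx=4,fy=4,interpolation=cv2.INTER_CUBIC))
E
```

```text
(no output)
```

View pics/c3.png

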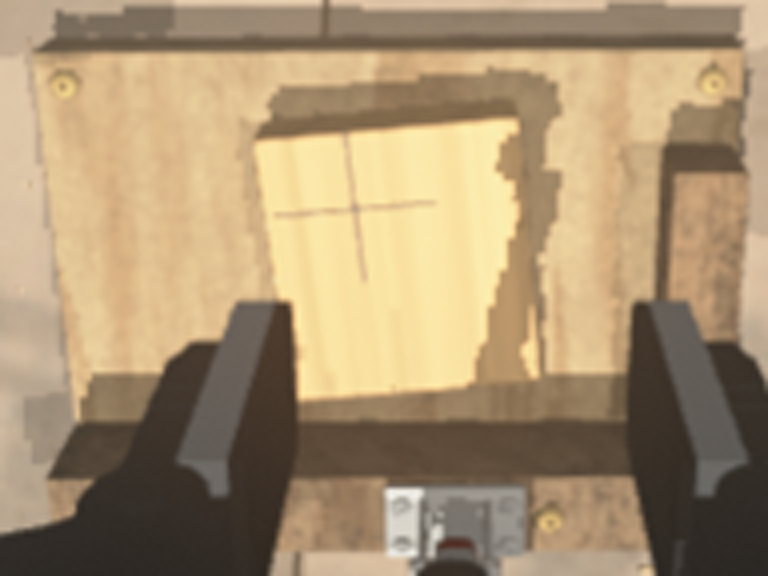

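The crop is sharp. Base corners are (38,52) and (743,50), and the fence foot line starts at (80,422). The blank's top corners are (257,139), (518,117), (543,378) and (298,402).

```bash
python3 - <<'E'
from h import *
w=np.load("pics/w1.npz"); T=lambda p:(np.array(p,float)+.5)/4-.5+[212,168]
ref=[((38,52),.018,(-90,-110)),((743,50),.018,(-90,110)),((80,422),.018,(39,-110)),((50,477),.052,(39,-110)),((674,172),.045,(-60,85))]
W=np.array([onz(w,[T(p)],z)[0][:2] for p,z,_ in ref]);J=np.array([r[2] for r in ref])/1e3
Jc,Wc=J-J.mean(0),W-W.mean(0); th=np.arctan2((Jc[:,0]*Wc[:,1]-Jc[:,1]*Wc[:,0]).sum(),(Jc*Wc).sum())
c,s=np.cos(th),np.sin(th);R=np.array([[c,-s],[s,c]]);o=W.mean(0)-R@J.mean(0)
print(np.degrees(th),o,((J@R.T+o-W)*1e3).round(1)); np.savez("jig.npz",th=th,R=R,o=o)
b=onz(w,[T(p) for p in [(257,139),(518,117),(543,378),(298,402)]],.037)
B=(b[:,:2]-o)@R*1e3;print(B.round(1),[np.linalg.norm(b[i]-b[i-1]).round(4) for i in range(4)],B.mean(0), np.degrees(np.arctan2(*(B[1]-B[0])[::1])))
print("tape/bolt",((onz(w,[(230/1.25,280/1.25),(240/1.25,320/1.25)],.046)[:,:2]-o)@R*1e3).round(0))
where(); plan([-115,0,60],0,15); plan([-115,0,28],0,15)
E
```

```text
5.4338917575606365 [0.51248355 0.25046056] [[ 1.5 -1. ]
 [-0.3  0.9]
 [-1.6  0.1]
 [ 0.2 -0.3]
 [ 0.2  0.4]]
[[-69.  -39.5]
 [-75.1  38.8]
 [ 13.5  47.2]
 [ 21.6 -31.9]] [np.float64(0.0908), np.float64(0.0785), np.float64(0.0891), np.float64(0.0795)] [-27.2505975   3.6585799] -4.512910385282927
tape/bolt [[ -46. -150.]
 [  -2. -147.]]
t 3.33 jig mm [-112.5   22.5] 241.3 F_jig [-0.6  0.1  0.4] gap 0.04294310374703273
turn rows [ 0.02  2.62 -0.1 ] | shift after turn [-2.22 -1.13  8.79] | shift now [ 0.11 -1.13  9.06] | world [  -0.4  -22.6 -181.3]
turn rows [ 0.02  2.62 -0.1 ] | shift after turn [-2.64 -1.13 10.33] | shift now [ 0.11 -1.13 10.66] | world [  -0.4  -22.6 -213.3]
```

```bash
python3 -m jog '[[[0,0,0,0,0,-0.9,0],[0,0,0,0,0,-0.9,-0.1],[0,0,0,0,0,-0.82,0],[0,0,0,0,0,0,0],[0,0,0,0,0,0,0]]]' | head -2
python3 - <<'E'
from h import *
where(); plan([-115,2,60],0,-15); plan([-115,2,23],0,-15)
E
```

```text
time: 3.95
ee_pos: [0.3992, 0.2617, 0.2417]
t 3.95 jig mm [-111.7   21.9] 241.7 F_jig [-0.  -0.5  0.1] gap 0.0424880834087293
turn rows [-0.01 -0.   -0.01] | shift after turn [ 2.51 -1.    8.73] | shift now [ 2.51 -0.99  8.73] | world [  -1.4  -20.2 -181.7]
turn rows [-0.01 -0.   -0.01] | shift after turn [ 2.99 -1.   10.52] | shift now [ 2.99 -0.99 10.52] | world [  -1.4  -20.2 -218.7]
```

```bash
python3 -m jog '[[[0,0.3,-0.2,1,0,0,0],[0,0.3,-0.2,1,0,0,0],[0,0.3,-0.2,1,0,0,0],[0,0.3,-0.2,1,0,0,0],[0,0.3,-0.2,1,0,0,0]]]' >/dev/null
python3 -m jog '[[[0,0.25,0,1,0,0,0],[0,0.25,0,1,0,0,0],[0,0.25,0,1,0,0,0],[0,0.25,0,0.7,0,0,0],[0,0.25,0,0.5,0,0,0]]]' >/dev/null
python3 -m jog '[[[0,0.24,0,0.32,0,0,0],[0,0,0,0,0,0,0],[0,0,0,0,0,0,0]]]' >/dev/null
python3 - <<'E'
from h import *
where(); plan([-115,2,23],0,-15); plan([-85,2,23],0,-15)
E
```

```text
t 5.58 jig mm [-120.2    1.7] 42.4 F_jig [ 0.9 -0.9  0.1] gap 0.04257693880874036
turn rows [-0.01  0.01 -0.01] | shift after turn [0.   0.01 1.  ] | shift now [0.   0.02 1.  ] | world [  5.1   0.8 -19.4]
turn rows [-0.01  0.01 -0.01] | shift after turn [-1.45  0.01  1.39] | shift now [-1.45  0.02  1.39] | world [ 35.    3.6 -19.4]
```

```bash
python3 -m jog '[[[0,0,0,1,0,0,0],[0,0,0,0,0,0,0],[0,-0.72,0,0.19,0,0,0],[0,-0.72,0,0.19,0,0,0],[0,0,0,0,0,0,0]]]' >/dev/null; python3 -c "from h import *;where()"
python3 -m jog '[[[0,-0.19,0,0.052,0,0,0],[0,-0.19,0,0.052,0,0,0],[0,-0.19,0,0.052,0,0,0],[0,-0.19,0,0.052,0,0,0],[0,0,0,0,0,0,0]]]' >/dev/null; python3 -c "from h import *;where()"
```

```text
t 6.2 jig mm [-84.    1.5] 23.6 F_jig [-0.6  0.8 -1. ] gap 0.042582865317191104
t 6.83 jig mm [-69.5   1.2] 22.7 F_jig [-0.2  0.2  0.2] gap 0.04271920964315551
```

```bash
python3 -m jog '[[[0,-0.1,0,0.026,0,0,0],[0,-0.1,0,0.026,0,0,0],[0,-0.1,0,0.026,0,0,0],[0,0,0,0,0,0,0]]]' >/dev/null; python3 -c "from h import *;where()"
python3 - <<'E'
from h import *
from workcell import vision
for n in["top","side"]:
    d=vision.get_image(n)["img"][:,:,::-1]; np.save(f"pics/{n}1.npy",d)
a=np.load("pics/top1.npy")[170:275,215:345];b=np.load("pics/side1.npy")[150:285,190:345]
a=cv2.resize(a,(743,600),interpolation=2)[:, :];b=cv2.resize(b,None,fx=4.4,fy=4.4,interpolation=2)
cv2.imwrite("pics/c4.png",b)
E
```

```text
t 7.33 jig mm [-63.4   1.2] 22.8 F_jig [-0.1 -0.3 -1. ] gap 0.04235968513170437
```

View pics/c4.png

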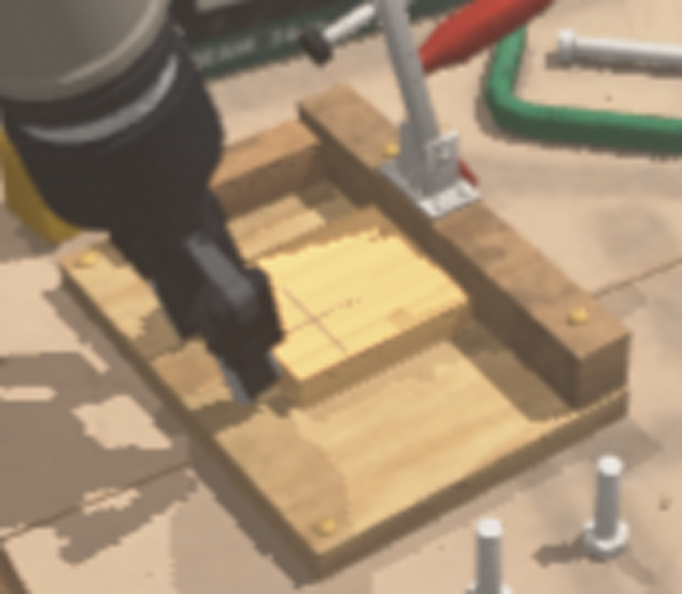

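The fingers push the blank's front face at about (270,350), and the blank's back edge at (440,270) is close to the back fence. I'll continue in small steps until the force rises.

```bash
python3 -m jog '[[[0,-0.07,0,0.02,0,0,0],[0,-0.07,0,0.02,0,0,0],[0,0,0,0,0,0,0]]]' >/dev/null; python3 -c "from h import *;where()"
python3 -m jog '[[[0,-0.07,0,0.02,0,0,0],[0,0,0,0,0,0,0]]]' >/dev/null; python3 -c "from h import *;where()"
```

```text
t 7.8 jig mm [-60.6   1.3] 22.7 F_jig [-0.1 -0.6 -0.6] gap 0.042754327507937694
t 8.05 jig mm [-60.    1.2] 22.4 F_jig [-3.7  1.1  2.2] gap 0.042760621357537415
```

```bash
python3 -m jog '[[[0,-0.06,0,0.016,0,0,0],[0,0,0,0,0,0,0]]]' >/dev/null; python3 -c "from h import *;where()"
python3 -m jog '[[[0,-0.06,0,0.016,0,0,0],[0,0,0,0,0,0,0]]]' >/dev/null; python3 -c "from h import *;where()"
```

```text
t 8.3 jig mm [-59.9   1.1] 22.1 F_jig [-6.6  1.   5.2] gap 0.04244579308836338
t 8.55 jig mm [-59.8   1. ] 21.8 F_jig [-10.7   1.2   6.6] gap 0.04278831793647568
```

```bash
python3 -m jog '[[[0,0.5,0,0,0,0,0],[0,1,0,-0.3,0,0,0],[0,1,0,-1,0,0,0],[0,0.7,0,-1,0,0,0],[0,0,0,-1,0,0,0]]]' >/dev/null
python3 -m jog '[[[0,0,-1,-1,0,0,0],[0,0,-1,-1,0,0,0],[0,0,-1,0,0,0,0],[0,0,-1,0,0,0,0],[0,0,-1,0,0,0,0]]]' >/dev/null
python3 - <<'E'
from h import *
from workcell import sensors
where(); print(sensors.state()["joint_pos"]); plan([-14,-85,120],90,-25);plan([-14,-85,120],-90,25); plan([-14,-65,23],90,-25)
from workcell import vision
cv2.imwrite("pics/top2.png",vision.get_image("top")["img"][:,:,::-1])
E
```

```text
t 9.8 jig mm [-145.8  -99.2] 108.9 F_jig [0.3 0.2 0.8] gap 0.04303099761830321
[-43.301879    -2.13448928  11.18008034 138.20205704  13.99613946
  31.10435119  52.04800197]
turn rows [ -5.4   -1.36 -14.79] | shift after turn [-0.88 -6.59 -0.2 ] | shift now [-6.5   0.72  1.18] | world [129.8  26.6  11.1]
turn rows [-1.38  5.49 15.89] | shift after turn [ 0.88  6.59 -0.2 ] | shift now [-6.5   0.72  1.18] | world [129.8  26.6  11.1]
turn rows [ -5.4   -1.36 -14.79] | shift after turn [ 0.26 -6.59  4.62] | shift now [-5.24  1.73  5.86] | world [128.   46.5 -85.9]
```

```bash
python3 -m jog '[[[0,-0.93,0.1,0.17,0,0,0],[0,-0.93,0.1,0.17,0,0,0],[0,-0.93,0.1,0.17,0,0,0],[0,-0.93,0.1,0.17,0,0,0],[0,-0.93,0.1,0.17,0,0,0]]]' >/dev/null
python3 -m jog '[[[0,-0.93,0.1,0.17,-0.086,0.343,0.993],[0,0,0,0,-0.086,0.343,0.993],[0,0,0,0,-0.086,0.343,0.993],[0,0,0,0,-0.086,0.343,0.993],[0,0,0,0,-0.086,0.343,0.993]]]' >/dev/null
python3 -m jog '[[[0,0,0,0,-0.086,0.343,0.993],[0,0,0,0,-0.086,0.343,0.993],[0,0,0,0,-0.086,0.343,0.993],[0,0,0,0,-0.086,0.343,0.993],[0,0,0,0,-0.086,0.343,0.993]]]' >/dev/null
python3 -m jog '[[[0,0,0,0,-0.086,0.343,0.993],[0,0,0,0,-0.086,0.343,0.993],[0,0,0,0,-0.086,0.343,0.993],[0,0,0,0,-0.086,0.343,0.993],[0,0,0,0,-0.086,0.343,0.993]]]' >/dev/null
python3 -m jog '[[[0,0,0,0,-0.086,0.343,0.993],[0,0,0,0,0,0,0]]]' >/dev/null
python3 - <<'E'
from h import *
from workcell import sensors
where(); print(sensors.state()["joint_pos"].round(1) if hasattr(sensors.state()["joint_pos"],"round") else sensors.state()["joint_pos"]); plan([-14,-70,100],-90,25); plan([-14,-65,23],-90,25)
E
```

```text
t 12.6 jig mm [-33.1 -87.6] 117.2 F_jig [ 0.2  0.4 -0.2] gap 0.04285260313800662
[-24.9  18.6  21.1 116.9 -40.4  53.7  27.5]
turn rows [-0.02  0.03 -0.01] | shift after turn [0.43 0.96 1.15] | shift now [0.44 0.96 1.15] | world [ 17.4  19.3 -17.2]
turn rows [-0.02  0.03 -0.01] | shift after turn [-0.97  0.96  4.75] | shift now [-0.95  0.97  4.75] | world [ 16.9  24.3 -94.2]
```

```bash
python3 -m jog '[[[0,-0.19,0.19,0.95,0,0,0],[0,-0.19,0.19,0.95,0,0,0],[0,-0.19,0.19,0.95,0,0,0],[0,-0.19,0.19,0.95,0,0,0],[0,-0.19,0.19,0.95,0,0,0]]]' >/dev/null
python3 -m jog '[[[0,0,0,0,0,0,0],[0,0,0,0,0,0,0]]]' >/dev/null
python3 - <<'E'
from h import *
where(); plan([-14,-55,23],-90,25);plan([-14,-12,23],-90,25)
E
```

```text
t 13.47 jig mm [-14.1 -64.1] 23.7 F_jig [-0.4 -0.1  0.6] gap 0.042447095634075914
turn rows [-0.02  0.01 -0.  ] | shift after turn [0.4  0.01 0.22] | shift now [0.4  0.01 0.22] | world [-0.7  9.1 -0.7]
turn rows [-0.02  0.01 -0.  ] | shift after turn [2.35 0.01 1.13] | shift now [2.35 0.01 1.13] | world [-4.8 51.9 -0.7]
```

```bash
python3 -m jog '[[[0,0.227,0,0.103,0,0,0],[0,0.227,0,0.103,0,0,0],[0,0.227,0,0.103,0,0,0],[0,0.227,0,0.103,0,0,0],[0,0,0,0,0,0,0]]]' >/dev/null; python3 -c "from h import *;where()"
python3 -m jog '[[[0,0.227,0,0.103,0,0,0],[0,0.227,0,0.103,0,0,0],[0,0.227,0,0.103,0,0,0],[0,0.227,0,0.103,0,0,0],[0,0,0,0,0,0,0]]]' >/dev/null; python3 -c "from h import *;where()"
python3 -m jog '[[[0,0.13,0,0.061,0,0,0],[0,0.13,0,0.061,0,0,0],[0,0,0,0,0,0,0]]]' >/dev/null; python3 -c "from h import *;where()"
```

```text
t 14.1 jig mm [-14.4 -43.3] 23.9 F_jig [ 1.   0.  -0.9] gap 0.04272660672558253
t 14.72 jig mm [-14.6 -23.2] 24.0 F_jig [0.5 0.1 0.3] gap 0.043209134596097654
t 15.1 jig mm [-14.5 -17.9] 24.0 F_jig [-0.2 -0.  -0.2] gap 0.04275741906158528
```

```bash
python3 -m jog '[[[0,0.13,0,0.061,0,0,0],[0,0.13,0,0.061,0,0,0],[0,0,0,0,0,0,0]]]' >/dev/null; python3 -c "from h import *;where()"
python3 -m jog '[[[0,0.07,0,0.033,0,0,0],[0,0.07,0,0.033,0,0,0],[0,0,0,0,0,0,0]]]' >/dev/null; python3 -c "from h import *;where()"
python3 -m jog '[[[0,0.07,0,0.033,0,0,0],[0,0,0,0,0,0,0]]]' >/dev/null; python3 -c "from h import *;where()"
```

```text
t 15.47 jig mm [-14.5 -12. ] 24.0 F_jig [-0.1 -1.   0.3] gap 0.04304427447102238
t 15.85 jig mm [-14.4  -9.2] 24.0 F_jig [-0.9 -0.3 -0.1] gap 0.042448679949459875
t 16.1 jig mm [-14.5  -7.6] 23.9 F_jig [ 0.2 -0.1 -0.1] gap 0.04280671563247198
```

```bash
for i in 1; do :; done; python3 -m jog '[[[0,0.07,0,0.033,0,0,0],[0,0,0,0,0,0,0]]]' >/dev/null; python3 -c "from h import *;where()"
python3 -m jog '[[[0,0.07,0,0.033,0,0,0],[0,0,0,0,0,0,0]]]' >/dev/null; python3 -c "from h import *;where()"
python3 -m jog '[[[0,0.05,0,0.024,0,0,0],[0,0,0,0,0,0,0]]]' >/dev/null; python3 -c "from h import *;where()"
```

```text
t 16.35 jig mm [-14.5  -6.1] 23.9 F_jig [-0.  -0.2  0.6] gap 0.0425716189013714
t 16.6 jig mm [-14.5  -4.6] 23.9 F_jig [-0.8  0.5  0. ] gap 0.0424723467714354
t 16.85 jig mm [-14.4  -3.8] 23.9 F_jig [-0.5 -1.1  0.7] gap 0.04270321051166486
```

```bash
python3 -m jog '[[[0,0.05,0,0.024,0,0,0],[0,0,0,0,0,0,0]]]' >/dev/null; python3 -c "from h import *;where()"
python3 -m jog '[[[0,0.05,0,0.024,0,0,0],[0,0,0,0,0,0,0]]]' >/dev/null; python3 -c "from h import *;where()"
python3 -m jog '[[[0,0.05,0,0.024,0,0,0],[0,0,0,0,0,0,0]]]' >/dev/null; python3 -c "from h import *;where()"
```

```text
t 17.1 jig mm [-14.4  -3.6] 23.8 F_jig [-1.  -4.4  2.4] gap 0.04264114951220982
t 17.35 jig mm [-14.4  -3.5] 23.7 F_jig [-1.9 -7.1  5.7] gap 0.04256001574828861
t 17.6 jig mm [-14.3  -3.4] 23.7 F_jig [-2.3 -9.   6. ] gap 0.04253323000755652
```

```bash
python3 -m jog '[[[0,-0.5,0,-0.23,0,0,0],[0,-0.5,0,-0.5,0,0,0],[0,-0.3,0,-1,0,0,0],[0,0,0,-1,0,0,0],[0,0,0,-1,0,0,0]]]' >/dev/null
python3 -m jog '[[[0,0,0,-1,0,0,0],[0,0,0,-1,0,0,0],[0,0,0,-1,0,0,0],[0,0,0,-1,0,0,0],[0,0,0,-1,0,0,0]]]' >/dev/null
python3 - <<'E'
from h import *
where(); plan([-110,0,240],0,0)
E
```

```text
t 18.85 jig mm [-14.1 -98.1] 172.4 F_jig [ 0.4 -0.1  0. ] gap 0.04267927095506426
turn rows [  3.4   -3.43 -15.43] | shift after turn [ 4.79  4.9  -3.38] | shift now [ 5.87 -4.79 -0.99] | world [-104.7   88.6   67.6]
```

```bash
python3 -m jog '[[[0,0,0,0,0.2,-0.202,-0.908],[0,0,0,0,0.2,-0.202,-0.908],[0,0,0,0,0.2,-0.202,-0.908],[0,0,0,0,0.2,-0.202,-0.908],[0,0,0,0,0.2,-0.202,-0.908]]]' >/dev/null
python3 -m jog '[[[0,0,0,0,0.2,-0.202,-0.908],[0,0,0,0,0.2,-0.202,-0.908],[0,0,0,0,0.2,-0.202,-0.908],[0,0,0,0,0.2,-0.202,-0.908],[0,0,0,0,0.2,-0.202,-0.908]]]' >/dev/null
python3 -m jog '[[[0,0,0,0,0.2,-0.202,-0.908],[0,0,0,0,0.2,-0.202,-0.908],[0,0,0,0,0.2,-0.202,-0.908],[0,0,0,0,0.2,-0.202,-0.908],[0,0,0,0,0.2,-0.202,-0.908]]]' >/dev/null
python3 -m jog '[[[0,0,0,0,0.2,-0.202,-0.908],[0,0,0,0,0.2,-0.202,-0.908],[0,0,0,0,0,0,0]]]' >/dev/null
python3 -m jog '[[[0,0.96,0.98,-0.68,0,0,0],[0,0.96,0.98,-0.68,0,0,0],[0,0.96,0.98,-0.68,0,0,0],[0,0.96,0.98,-0.68,0,0,0],[0,0.96,0.98,-0.68,0,0,0]]]' >/dev/null
python3 -m jog '[[[-1,0,0,0,0,0,0],[-1,0,0,0,0,0,0],[-1,0,0,0,0,0,0]]]' >/dev/null
python3 - <<'E'
from h import *
where(); plan([170,20,240],0,0)
from workcell import vision,sensors
s=sensors.state(); d=vision.get_image("wrist")
Tw=np.eye(4);Tw[:3,:3]=s["eef_rot"];Tw[:3,3]=s["ee_pos"]
C=np.linalg.inv(Tw@np.array(d["T_tool_cam"]))
dd=dict(K=d["K"],D=d["D"],rvec=cv2.Rodrigues(C[:3,:3])[0].ravel(),tvec=C[:3,3],img=d["img"]); np.savez("pics/w2.npz",**dd)
g=np.load("jig.npz")
P=lambda x,y,z: proj(dd,[np.r_[g["R"]@(np.array([x,y])/1e3)+g["o"],z/1e3]])[0]
print("predicted home corners",[P(*c,37).round(1) for c in((-51,5),(-51,85),(39,5),(39,85))])
u,v=P(-6,40,37).astype(int); y0,x0=max(v-80,0),max(u-110,0); print(x0,y0)
a=d["img"][y0:y0+145,x0:x0+195,::-1]
cv2.imwrite("pics/c5.png",cv2.resize(a,None,fx=4,fy=4,interpolation=2))
E
```

```text
t 22.1 jig mm [-109.7   -0.8] 238.6 F_jig [ 0.4  0.4 -0.6] gap 0.08541899776150837
turn rows [-0.01 -0.01 -0.02] | shift after turn [-13.98   1.04  -0.07] | shift now [-13.98   1.07  -0.08] | world [276.5  47.2   1.4]
predicted home corners [array([332.4, 214.5]), array([398.7, 214.4]), array([332.2, 278.8]), array([393.8, 278.7])]
250 167
```

View pics/c5.png

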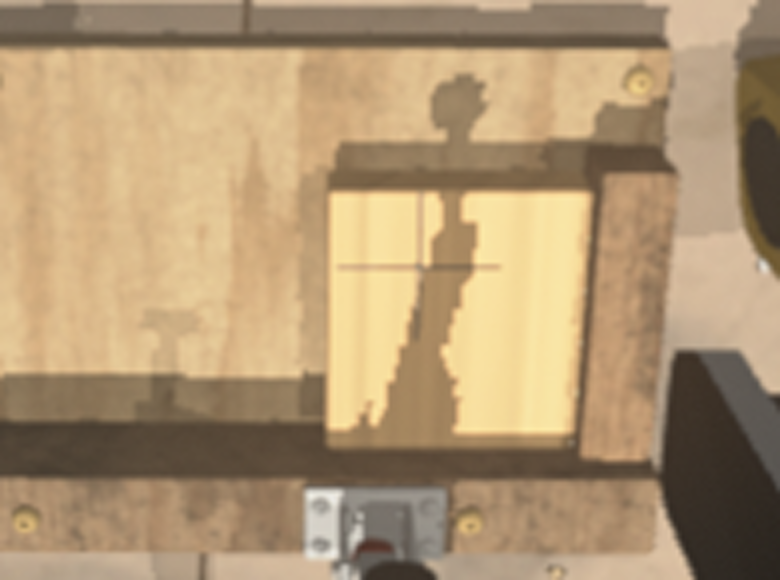

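The home fit matches: predicted corners are (330,190), (595,190), (329,447) and (575,447), and the blank is seen at (328,190), (595,190), (327,448) and (575,447). It sits square against both fences, so now the lever.

```bash
python3 -m jog '[[[1,-1,0.1,-0.1,0,0,0],[1,-1,0.1,0,0,0,0],[1,-1,0.1,0,0,0,0],[1,-1,0.1,0,0,0,0],[1,-1,0.1,0,0,0,0]]]' >/dev/null
python3 -m jog '[[[1,-1,0.1,0,0,0,0],[1,-1,0.1,0,0,0,0],[1,-1,0.1,0,0,0,0],[1,-1,0.1,0,0,0,0],[1,-1,0.1,0,0,0,0]]]' >/dev/null
python3 -m jog '[[[1,-1,0,0,0,0,0],[1,-1,0,0,0,0,0],[1,-1,0,0,0,0,0],[1,-0.3,0,0,0,0,0],[1,0,0,0,0,0,0]]]' >/dev/null
python3 - <<'E'
from h import *
from workcell import sensors
where(); plan([155,20,115],0,0);print(sensors.state()["joint_pos"].round(0))
E
```

```text
t 24.02 jig mm [155.7  20. ] 240.5 F_jig [ 0.5 -1.4 -0.6] gap 0.00032701204720440765
turn rows [-0.01 -0.01 -0.  ] | shift after turn [ 0.04 -0.    6.27] | shift now [0.03 0.   6.27] | world [-7.000e-01 -1.000e-01 -1.255e+02]
[-33.  31.  10.  76.  -5.  74.  73.]
```

```bash
python3 -m jog '[[[1,0,0,1,0,0,0],[1,0,0,1,0,0,0],[1,0,0,1,0,0,0],[1,0,0,1,0,0,0],[1,0,0,1,0,0,0]]]' >/dev/null
python3 -m jog '[[[1,0,0,1,0,0,0],[1,0,0,0.27,0,0,0],[1,0.4,0,0,0,0,0],[1,0.4,0,0,0,0,0],[1,0,0,0,0,0,0]]]' >/dev/null;python3 -c "from h import *;where()"
python3 -m jog '[[[1,0.3,0,0,0,0,0],[1,0.3,0,0,0,0,0],[1,0,0,0,0,0,0]]]' >/dev/null;python3 -c "from h import *;where()"
```

```text
t 25.27 jig mm [139.5  21. ] 116.9 F_jig [-0.7  0.1 -0.4] gap -5.984253984607197e-05
t 25.65 jig mm [131.5  20.6] 118.2 F_jig [ 5.7 -0.6  2.4] gap 0.00011480141329252487
```

```bash
python3 -m jog '[[[1,0.3,0,-0.08,0,0,0],[1,0.3,0,-0.08,0,0,0],[1,0.3,0,-0.08,0,0,0],[1,0.3,0,-0.08,0,0,0],[1,0,0,0,0,0,0]]]' >/dev/null;python3 -c "from h import *;where()"
python3 -m jog '[[[1,0.3,0,-0.08,0,0,0],[1,0.3,0,-0.08,0,0,0],[1,0.3,0,-0.08,0,0,0],[1,0.3,0,-0.08,0,0,0],[1,0.3,0,0,0,0,0]]]' >/dev/null;python3 -c "from h import *;where()"
```

```text
t 26.27 jig mm [109.1  20.5] 126.5 F_jig [ 6.5 -0.3  4.9] gap 0.00028862053066377254
t 26.9 jig mm [73.3 20.6] 128.6 F_jig [1.9 0.2 1.7] gap -0.00015221016278762695
```

```bash
python3 -m jog '[[[1,0.3,0,0,0,0,0],[1,0.3,0,0,0,0,0],[1,0.3,0,0,0,0,0],[1,0.2,0,0,0,0,0],[1,0,0,0,0,0,0]]]' >/dev/null;python3 -c "from h import *;where()"
python3 -m jog '[[[1,0.2,0,0,0,0,0],[1,0.2,0,0,0,0,0],[1,0,0,0,0,0,0]]]' >/dev/null;python3 -c "from h import *;where()"
```

```text
t 27.52 jig mm [50.4 20.4] 127.9 F_jig [ 1.  -0.8  0.3] gap 0.00017477004999614937
t 27.9 jig mm [43.5 20.3] 128.5 F_jig [ 1.9 -0.2 -1. ] gap -0.00012978577801137998
```

```bash
python3 -m jog '[[[1,0.15,0,0,0,0,0],[1,0.15,0,0,0,0,0],[1,0,0,0,0,0,0]]]' >/dev/null;python3 -c "from h import *;where()"
python3 -m jog '[[[1,0.1,0,0,0,0,0],[1,0.1,0,0,0,0,0],[1,0,0,0,0,0,0]]]' >/dev/null;python3 -c "from h import *;where()"
python3 -m jog '[[[1,0.1,0,0,0,0,0],[1,0,0,0,0,0,0]]]' >/dev/null;python3 -c "from h import *;where()"
```

```text
t 28.27 jig mm [37.6 20.4] 128.6 F_jig [ 2.9 -0.5 -2.2] gap 0.00018956031569834918
t 28.65 jig mm [33.7 20.5] 128.6 F_jig [ 3.5 -1.1 -3.4] gap -2.288432383380964e-05
t 28.9 jig mm [31.8 20.5] 128.6 F_jig [ 5.3 -0.  -3.7] gap 0.000221295424765458
```

```bash
python3 -m jog '[[[1,0.08,0,0,0,0,0],[1,0,0,0,0,0,0]]]' >/dev/null;python3 -c "from h import *;where()"
python3 -m jog '[[[1,0.08,0,0,0,0,0],[1,0,0,0,0,0,0]]]' >/dev/null;python3 -c "from h import *;where()"
python3 -m jog '[[[1,0.06,0,0,0,0,0],[1,0,0,0,0,0,0]]]' >/dev/null;python3 -c "from h import *;where()"
```

```text
t 29.15 jig mm [31.1 20.5] 128.7 F_jig [ 6.1  0.6 -4.6] gap -2.7596756975755253e-05
t 29.4 jig mm [31.1 20.5] 128.8 F_jig [10.3  0.6 -7.6] gap 9.183494627089682e-05
t 29.65 jig mm [31.1 20.5] 128.9 F_jig [12.9  0.8 -8.7] gap 9.975216423631894e-05
```

```bash
python3 -m jog '[[[1,0.08,0,0,0,0,0],[1,0,0,0,0,0,0],[1,0,0,0,0,0,0]]]' >/dev/null;python3 -c "from h import *;where()"
python3 -m jog '[[[1,-0.3,0,0,0,0,0],[1,-0.8,0,0,0,0,0],[1,-1,0,-0.3,0,0,0],[1,-1,0,-1,0,0,0],[1,-0.5,0,-1,0,0,0]]]' >/dev/null
python3 -m jog '[[[1,0,0,-1,0,0,0],[1,0,0,-1,0,0,0],[1,0,0,-1,0,0,0],[1,0,0,-1,0,0,0],[1,0,0,0,0,0,0]]]' >/dev/null
python3 - <<'E'
from h import *
where()
from workcell import vision
a=vision.get_image("side");b=vision.get_image("top");np.savez("pics/side9.npz",**a)
A=cv2.resize(a["img"][140:285,185:345,::-1],(480,435),interpolation=2);B=cv2.resize(b["img"][150:275,205:310,::-1],(315,375),interpolation=2)
o=np.zeros((435,795,3),np.uint8);o[:,:480]=A;o[:375,480:]=B;cv2.imwrite("pics/c6.png",o)
E
```

```text
t 30.02 jig mm [31.  20.5] 129.0 F_jig [ 16.    1.8 -11.2] gap 0.00032877668336326997
t 31.27 jig mm [98.1 21.1] 256.7 F_jig [-1.  -0.   0.1] gap -3.94385874558629e-05
```

View pics/c6.png

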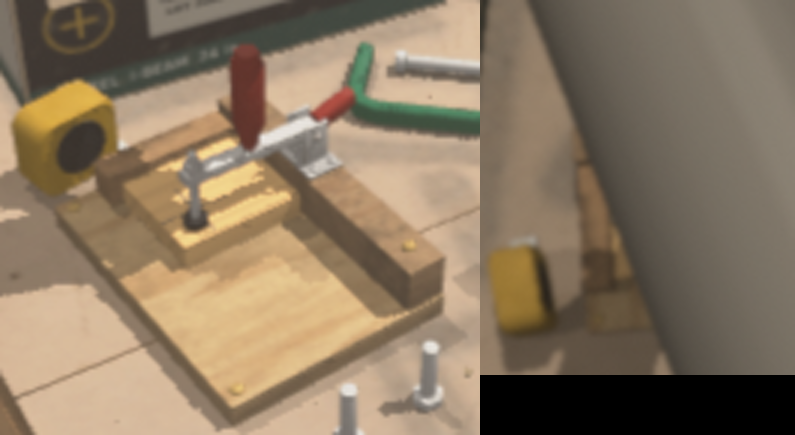

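The grip stands upright at (247,95) and the foot rests on the blank at (195,220). The blank is still home in the corner, and the bolts and tape are where they were. I'm handing in.

```bash
python3 -c "
from workcell import arm; print(arm.job_done())"
```

```text
the job is handed in; nothing more can be done
None
```

The blank sits square against both fences, the clamp foot bears on it with the red grip upright, the bolts and tape look undisturbed, and I handed the job in at about 31 s with the hand clear.

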